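Set up the display plinth and present the weighted flacon cap

ROBOT

A 6-joint arm with a two-finger parallel gripper is mounted at the origin on the work surface. World frame = base frame: x ahead of the robot, y to its left, z up, the work surface at z = 0. Lengths are in m, angles in rad, forces in N, time in s.
With the tool pointing down it reaches from about 0.375 to 0.975 m from the base axis. Payload 3.8 kg.
Tool frame: the origin (TCP) lies midway between the tips of the shut fingers; the grasp point (between the pads) lies 19 mm behind it; z points along the fingers, y is the line along which they close (so a half turn about z gives the same grasp; the last joint's range is limited). The gripper opens to 85 mm and grips with 20 to 120 N. Pads are 22 mm wide; open, the fingers measure 114 mm over their backs; the gripper's body (76 mm by 85 mm) begins 54 mm behind the grasp point. The pads swing forward as they close: fully open they stand 13 mm farther back than shut.
Start: joints at [-1.24, 0.264, 1.604, -0, 1.274, -0.037], TCP at [0.243, -0.63, 0.231] pointing down, gripper open.
Joint ranges: [-2.63, 2.63], [-0.94, 2.18], [0.31, 2.57], [-1.31, 4.45], [0, 2.66], [-2.55, 2.55]. Speed limits (rad/s): [2.57, 2.57, 3.14, 3.14, 3.14, 3.14].

INTERFACE

Orientations are given as a rotation vector (axis times angle).
In Python, from workcell import bot, imaging gives the robot as it stands.
- The arm moves only by the tool step_arm, never from a script. Its argument "series" is a list of rows, each an object of numbers: "grip": the closure, from -1 (fully open) to 1 (shut); "x", "y", "z": the shift along the tool's x, y, z normalised to -1 to 1, where 1 is 500 mm; "ax", "ay", "az": the turn, a rotation vector about the tool's x, y, z normalised to -1 to 1, where 1 is 30 degrees. A call has 1 to 12 rows; each row is the pose to reach, as a shift and turn from the pose commanded when the call began, along the tool's axes at that moment; what a row does not reach only later rows make up. A row lasts 1/10 s, in which the tool goes at most 50 mm and 8.59 degrees, less where a joint would pass 70% of its speed; a pose out of reach is approached as far as the arm can. A call with a number of a shift or a turn outside -1 to 1 is refused whole. A call with a gripper value outside its range is refused whole. The fingers move at their own pace and stop on an object; "force" is the grip in N (left out, the last holds). Time passes only in rows, so rows that repeat a pose let the fingers close. It gives the time, the measured TCP pose, the force, the opening and the grip force at its end, in the units of the state.
- bot.read_state(): the state, without advancing time (a new reading comes with each control period).
- imaging.read_camera(name): name is "scene" or "top" or "wrist"; returns a dict with "img" (420x560x3 uint8, red, green, blue), "fx", "fy", "cx", "cy" (pixels), "R" (3x3) and "t" (3): a world point X has camera coordinates R X + t. Camera axes: x right, y down, z forward; pixel columns grow to the right and rows downward; lengths in m; the calibration is good to about 2 mm. A picture is of the moment at which its call begins. There is no depth.
- bot.finish_job(): hands the job in; it is judged then, once.
The state is a dict: "time": time; "q": joint angles; "joint_vel": joint speeds; "joint_torque": joint torques, N m; "tool_pos": TCP position; "tcp_rot": TCP orientation; "wrist_force": force on the tool from outside, world axes, zero at the start; "torque": the same for the moment, N m; "width": opening from 0.0 (shut) to 1.0 (fully open); "grip_force": force on a finger pad.
Only numpy, scipy, OpenCV 4.12 (cv2) and the standard library are available. Lean on these libraries where they do the work, as an engineer would, in place of code of your own. Each camera call takes 0.05 s, during which the arm holds its last target. There are 200 camera calls.

TASK

On the round wooden plate, build a display plinth: lay the wide marble disc flat in the middle of the plate, then the small marble disc flat in the middle of the wide one. Next find out by feel which of the two look-alike caps is the heavier: lift the left one (left as the robot sees it, facing the table) well clear of the rubber mat, at least a few centimetres, stand it back upright on the mat, then lift the right one in the same way. Finish while holding the heavier cap still and upright, roughly 5 cm above the middle of the plinth and touching nothing but the gripper, with the lighter cap standing on the mat; don't let go, don't tip the caps over, and leave the other bottles and glassware where they are.

Things in the scene. Friction and masses are not known exactly. Their poses are not given: they have to be found in the camera images.
- plate_top (a point): centre of the upper face of the fixed round wooden plate: a flat disc without rim, 160 mm across, 10 mm thick, lying on the table; z is up
- tray_top (a point): centre of the upper face of the fixed black rubber mat, 100 mm (its x) by 220 mm (its y), 6 mm thick; the two caps stand on it, one in its left (+y) half, one in its right half
- disc_wide_mid (a point): loose wide marble disc, 60 mm across, 14 mm thick, lying flat on the table at the start (about 0.1 kg); this point is its centre, 7 mm above its underside
- disc_small_mid (a point): loose small marble disc, 42 mm across, 14 mm thick, lying flat on the table at the start (about 0.05 kg); this point is its centre, 7 mm above its underside
- cap_left_mid (a point): loose plain steel flacon cap: an upright closed cylinder, 38 mm across and 52 mm high, a thin dark band round its foot; outwardly the same as the other. One of the two is hollow (about 0.1 kg), the other has a metal core (core_metal, shut up inside) and weighs about 0.2 kg more; which one cannot be seen. This point is its centre, 26 mm above its underside; z is up along its axis. At the start this is the left cap (+y half of the mat), about 120 mm from the other
- cap_right_mid (a point): loose plain steel flacon cap: an upright closed cylinder, 38 mm across and 52 mm high, a thin dark band round its foot; outwardly the same as the other. One of the two is hollow (about 0.1 kg), the other has a metal core (core_metal, shut up inside) and weighs about 0.2 kg more; which one cannot be seen. This point is its centre, 26 mm above its underside; z is up along its axis. At the start this is the right cap (-y half of the mat)
- dropper_a: bystander: small amber dropper bottle, 27 mm across, 83 mm high; the origin is the centre of its underside; to be left alone
- dropper_b: bystander: small amber dropper bottle, 27 mm across, 83 mm high; the origin is the centre of its underside; to be left alone
- dropper_c: bystander: small amber dropper bottle, 27 mm across, 83 mm high; the origin is the centre of its underside; to be left alone
- beaker: bystander: open glass beaker, 60 mm across, 60 mm high; the origin is the centre of its underside; to be left alone
- dish: bystander: small white bowl, 76 mm across, 25 mm high; the origin is the centre of its underside; to be left alone
- tube_a: bystander: glass tube with a wooden cap, 40 mm across, 95 mm high; the origin is the centre of its underside; to be left alone
- tube_b: bystander: glass tube with a wooden cap, 40 mm across, 95 mm high; the origin is the centre of its underside; to be left alone
Mind the look-alikes: they are no part of the job. What is shaped like the part that bears disc_wide_mid but red or yellow is not meant.

How it is judged:
By the outcome, as a careful person would: the job done as asked, in the order asked, and still so for the second after the job is handed in, while the arm keeps its last pose, push and grip.
It also fails if it takes over 72 s, if anything falls off the work surface, if the arm or the gripper's body presses on something with over 40 N, if the wrist force passes 120 N, or if a joint passes its speed limit or range.

## Working session

There is one attempt and no reset: what is moved stays moved. The work goes in short steps, Python scripts to look and compute and a tool call to move; the robot and the scene stay as the last step left them, time stands still between calls to the robot, and variables do not carry over. Pictures are saved under pics/ and viewed, at most 10 in all, crops included, and the job is handed in when it is done.

Besides the shell and the picture viewer there is one more tool, called after ">>>" in YAML: its name, and indented under it one key for each argument. step_arm: Moves the arm, as the interface text tells. Scaled input: -1 to 1 covers 500 mm each way for a shift and 30 degrees each way for a turn. Its arguments: {"type":"object","properties":{"series":{"type":"array","items":{"type":"object","properties":{"grip":{"type":"number"},"x":{"type":"number","minimum":-1,"maximum":1},"y":{"type":"number","minimum":-1,"maximum":1},"z":{"type":"number","minimum":-1,"maximum":1},"ax":{"type":"number","minimum":-1,"maximum":1},"ay":{"type":"number","minimum":-1,"maximum":1},"az":{"type":"number","minimum":-1,"maximum":1}}}},"force":{"type":"number"}},"required":["series"]}

```bash
mkdir -p pics; python3 - <<'E'
from workcell import bot, imaging
import cv2,pickle
s=bot.read_state();print(s)
d={}
for n in ("scene","top"):
    c=imaging.read_camera(n);d[n]=c
    cv2.imwrite(f"pics/{n}0.png",c["img"][:,:,::-1]);print(n,c["fx"],c["cx"],c["cy"],c["R"],c["t"])
pickle.dump(d,open("c0.pkl","wb"))
E
```

```text
{'time': 0.0, 'q': array([-1.23991450e+00,  2.64759104e-01,  1.60537838e+00, -7.95537389e-06,
        1.27370044e+00, -3.68762572e-02]), 'joint_vel': array([ 0.00072502,  0.00084369,  0.00021555, -0.00080811, -0.00034862,
        0.00022488]), 'joint_torque': array([-2.88967954e-05, -5.15109980e+01, -3.67315400e+01, -1.26636826e-05,
        1.28925231e-02,  2.20630136e-05]), 'tool_pos': array([ 0.2424512 , -0.62916823,  0.22995565]), 'tcp_rot': array([-3.08644791e+00, -5.74020905e-01,  5.28037232e-04]), 'wrist_force': array([-0.04698201, -0.00369223, -0.38627885]), 'torque': array([ 0.00033106, -0.0151005 ,  0.02175109]), 'grip_force': 0.0, 'width': 0.9942123779934599}
scene 534.6660731720178 276.9683478925567 215.50868439989304 [[ 0.04733915  0.99886232 -0.00574988]
 [ 0.54198825 -0.03052092 -0.83983165]
 [-0.83905169  0.03664055 -0.54281648]] [-0.03663672 -0.2241333   1.7775273 ]
top 480.3748299218027 279.43492754688685 205.41576086487666 [[-0.02122312 -0.99973742  0.00864165]
 [-0.98742175  0.01960555 -0.15688819]
 [ 0.15667757 -0.01186261 -0.98757856]] [0.00664998 0.54646392 1.43984525]
```

View pics/top0.png

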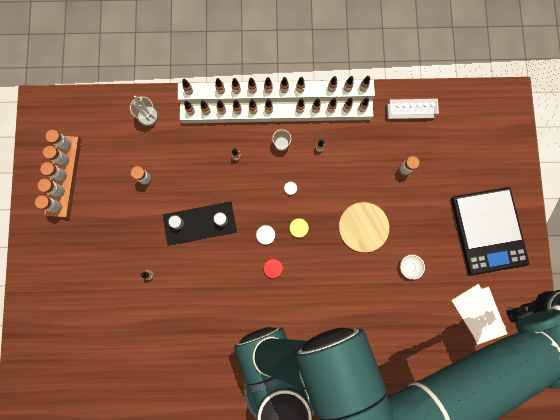

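View pics/scene0.png

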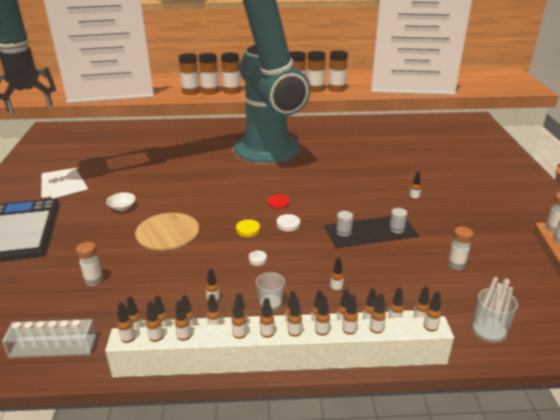

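The top view shows the wide disc at about (265,235), the small disc at (290,188), the plate at (364,227), the left cap at (175,222) and the right cap at (220,219). The red and yellow decoys are at (273,268) and (299,228). The scene view shows the same layout, with the wide disc at (288,223), the small disc at (258,258) and the caps at (398,220) and (345,223).

```bash
cat > h.py <<'E'
import numpy as np,cv2
def ray(c,u,v,z):
    d=np.array([(u-c["cx"])/c["fx"],(v-c["cy"])/c["fy"],1.]); R=np.array(c["R"]);t=np.array(c["t"])
    o=-R.T@t; w=R.T@d; return o+w*(z-o[2])/w[2]
def blob(mask,seed,r=40):
    """connected part of mask nearest to the seed: (contour, centre of min. ellipse, area)"""
    cs,_=cv2.findContours(mask.astype(np.uint8),cv2.RETR_EXTERNAL,cv2.CHAIN_APPROX_NONE)
    cs=[k for k in cs if cv2.contourArea(k)>25]
    k=max(cs,key=lambda k:cv2.pointPolygonTest(k,seed,True))
    return k
def planefit(c,k,z):
    """contour cast on plane z, circle through it: centre, diameter"""
    P=np.array([ray(c,u,v,z)[:2] for u,v in k[:,0,:].astype(float)])
    A=np.c_[2*P,np.ones(len(P))]; s=np.linalg.lstsq(A,(P**2).sum(1),rcond=None)[0]
    return s[:2],2*np.sqrt(s[2]+s[:2]@s[:2])
E
python3 - <<'E'
import pickle;from h import *
d=pickle.load(open("c0.pkl","rb"))
for n,S in (("top",dict(wide=(265,235,.014),small=(290,188,.014),plate=(364,227,.01),mat=(198,232,.006))),
            ("scene",dict(wide=(288,222,.014),small=(258,258,.014),plate=(167,231,.01),mat=(370,236,.006)))):
    c=d[n];im=c["img"].astype(int);hsv=cv2.cvtColor(c["img"],cv2.COLOR_RGB2HSV)
    for a,(u,v,z) in S.items():
        if a in("wide","small"): m=(hsv[...,1]<70)&(hsv[...,2]>150)
        elif a=="plate": m=(hsv[...,0]>12)&(hsv[...,0]<28)&(hsv[...,2]>140)&(hsv[...,1]<190)
        else: m=(im.max(2)<45)
        k=blob(m,(u,v)); 
        if a=="mat":
            r=cv2.minAreaRect(k);print(n,a,r,[ray(c,*p,z)[:2].round(4) for p in cv2.boxPoints(r)],ray(c,*r[0],z).round(4))
        else: print(n,a,planefit(c,k,z),cv2.boundingRect(k))
    for s in ((175,222),(220,219)) if n=="top" else ((398,215),(345,218)):
        m=(im.max(2)>150)&(hsv[...,1]<60);k=blob(m,s);print(n,"cap",s,planefit(c,k,.052+.006),cv2.boundingRect(k))
s=ray(d["top"],175,222,.058);print(s)
im=d["top"]["img"][195:285,130:320,::-1]
cv2.imwrite("pics/crop.png",cv2.resize(im,None,fx=4,fy=4,interpolation=cv2.INTER_CUBIC))
E
```

```text
top wide (array([0.46017995, 0.0414364 ]), np.float64(0.05751448331888884)) (256, 225, 19, 20)
top small (array([ 0.60684222, -0.04032173]), np.float64(0.038907942731260456)) (284, 182, 13, 13)
top plate (array([ 0.47912551, -0.26803178]), np.float64(0.15657191314972088)) (339, 202, 51, 51)
top mat ((179.0, 235.0), (26.0, 16.0), 0.0) [array([0.4407, 0.3514]), array([0.4909, 0.3522]), array([0.4893, 0.2708]), array([0.439 , 0.2704])] [0.4649 0.3112 0.006 ]
top cap (175, 222) (array([0.50175893, 0.31519955]), np.float64(0.034827599633030504)) (169, 216, 12, 12)
top cap (220, 219) (array([0.50804496, 0.1784942 ]), np.float64(0.03448564274502994)) (214, 213, 12, 12)
scene wide (array([0.46878991, 0.04268266]), np.float64(0.06797586005511132)) (277, 214, 23, 17)
scene small (array([ 0.61451062, -0.0386075 ]), np.float64(0.04820944789563818)) (249, 251, 18, 15)
scene plate (array([ 0.48169015, -0.26643082]), np.float64(0.16694362717194847)) (134, 212, 66, 39)Traceback (most recent call last):
  File "<stdin>", line 10, in <module>
  File "h.py", line 9, in blob
    k=max(cs,key=lambda k:cv2.pointPolygonTest(k,seed,True))
ValueError: max() iterable argument is empty
```

>>> step_arm:
  series:
    - {"x": 0.8,"y": -1,"z": 0.04,"az": 0.702,"grip": -0.6}
    - {"x": 0.8,"y": -1,"z": 0.04,"az": 0.702,"grip": -0.6}
    - {"x": 0.8,"y": -1,"z": 0.04,"az": 0.702,"grip": -0.6}
    - {"x": 0.8,"y": -1,"z": 0.04,"az": 0.702,"grip": -0.6}
    - {"x": 0.8,"y": -1,"z": 0.04,"az": 0.702,"grip": -0.6}
    - {"x": 0.8,"y": -1,"z": 0.04,"az": 0.702,"grip": -0.6}
    - {"x": 0.8,"y": -1,"z": 0.04,"az": 0.702,"grip": -0.6}
    - {"x": 0.8,"y": -1,"z": 0.04,"az": 0.702,"grip": -0.6}
    - {"x": 0.8,"y": -1,"z": 0.04,"az": 0.702,"grip": -0.6}
    - {"x": 0.8,"y": -1,"z": 0.04,"az": 0.702,"grip": -0.6}
    - {"x": 0.8,"y": -1,"z": 0.04,"az": 0.702,"grip": -0.6}
    - {"x": 0.8,"y": -1,"z": 0.04,"az": 0.702,"grip": -0.6}

```text
validation failed for argument at $.se...
```

```bash
cat >> h.py <<'E'
from scipy.spatial.transform import Rotation as Ro
def go(*ts):
    """normalised tool moves from the present pose to world points, and the turn making the tool square to the world axes"""
    from workcell import bot
    s=bot.read_state(); R=Ro.from_rotvec(s["tcp_rot"]); p=np.array(s["tool_pos"])
    w=(R.inv()*Ro.from_matrix(np.diag([1.,-1,-1]))).as_rotvec(degrees=True)/30
    print("t",round(s["time"],2),"p",p.round(4),"w",round(s["width"],3),"gf",round(s["grip_force"],1),"F",np.round(s["wrist_force"],2),"turn",w.round(3))
    for t in ts: print(t,(R.inv().apply(np.array(t)-p)/.5).round(4))
E
python3 - <<'E'
from h import *
go((.461,.0415,.2),(.461,.0415,.12))
E
```

```text
t 0.1 p [ 0.2425 -0.6292  0.23  ] w 1.003 gf 0.0 F [-0.37  0.02  0.36] turn [-0.004  0.001  0.702]
(0.461, 0.0415, 0.2) [ 0.8902 -1.0944  0.0625]
(0.461, 0.0415, 0.12) [ 0.8901 -1.0941  0.2225]
```

>>> step_arm:
  series:
    - {"x": 0.8,"y": -0.98,"z": 0.04,"az": 0.7,"grip": -0.6}

```text
validation failed for argument at $.se...
```

>>> step_arm:
  series:
    - {"x": 0.8,"y": -0.98,"z": 0.04,"ax": 0.0,"ay": 0.0,"az": 0.7,"grip": -0.6}
  force: 40

```text
time: 0.2
tool_pos: [0.2568, -0.5857, 0.2282]
tcp_rot: [3.123, 0.332, -0.002]
wrist_force: [1.2, 0.6, 0.2]
width: 0.853
grip_force: 0.0
```

>>> step_arm:
  series:
    - {"x": 0.6,"y": -0.98,"z": 0.04,"ax": 0,"ay": 0,"az": 0.417,"grip": -0.6}
    - {"x": 0.6,"y": -0.98,"z": 0.04,"ax": 0,"ay": 0,"az": 0.417,"grip": -0.6}
    - {"x": 0.6,"y": -0.98,"z": 0.04,"ax": 0,"ay": 0,"az": 0.417,"grip": -0.6}
    - {"x": 0.6,"y": -0.98,"z": 0.04,"ax": 0,"ay": 0,"az": 0.417,"grip": -0.6}
    - {"x": 0.6,"y": -0.98,"z": 0.04,"ax": 0,"ay": 0,"az": 0.417,"grip": -0.6}
    - {"x": 0.6,"y": -0.98,"z": 0.04,"ax": 0,"ay": 0,"az": 0.417,"grip": -0.6}
    - {"x": 0.6,"y": -0.98,"z": 0.04,"ax": 0,"ay": 0,"az": 0.417,"grip": -0.6}
    - {"x": 0.6,"y": -0.98,"z": 0.04,"ax": 0,"ay": 0,"az": 0.417,"grip": -0.6}
    - {"x": 0.6,"y": -0.98,"z": 0.04,"ax": 0,"ay": 0,"az": 0.417,"grip": -0.6}
    - {"x": 0.6,"y": -0.98,"z": 0.04,"ax": 0,"ay": 0,"az": 0.417,"grip": -0.6}
    - {"x": 0.6,"y": -0.98,"z": 0.04,"ax": 0,"ay": 0,"az": 0.417,"grip": -0.6}
    - {"x": 0.6,"y": -0.98,"z": 0.04,"ax": 0,"ay": 0,"az": 0.417,"grip": -0.6}

```text
time: 1.4
tool_pos: [0.4454, -0.0357, 0.2093]
tcp_rot: [-3.14, -0.004, 0.0]
wrist_force: [0.4, -1.0, -0.7]
width: 0.803
grip_force: 0.0
```

```bash
python3 - <<'E'
from h import *
go((.461,.0415,.15))
E
```

```text
t 1.4 p [ 0.4454 -0.0357  0.2093] w 0.803 gf 0.0 F [ 0.41 -1.04 -0.67] turn [-0.002  0.     0.004]
(0.461, 0.0415, 0.15) [ 0.0315 -0.1542  0.1188]
```

>>> step_arm:
  series:
    - {"x": 0.03,"y": -0.154,"z": 0.12,"ax": 0,"ay": 0,"az": 0.004,"grip": -0.65}
    - {"x": 0.03,"y": -0.154,"z": 0.12,"ax": 0,"ay": 0,"az": 0.004,"grip": -0.65}
    - {"x": 0.03,"y": -0.154,"z": 0.12,"ax": 0,"ay": 0,"az": 0.004,"grip": -0.65}
    - {"x": 0.03,"y": -0.154,"z": 0.12,"ax": 0,"ay": 0,"az": 0.004,"grip": -0.65}

```text
time: 1.8
tool_pos: [0.4592, 0.0386, 0.1484]
tcp_rot: [3.141, 0.0, -0.005]
wrist_force: [0.7, -0.3, -0.3]
width: 0.824
grip_force: 0.0
```

```bash
cat >> h.py <<'E'
def discs(c,z,names=True):
    """pale grey blobs in the picture, cast onto height z: centre, diameter"""
    hsv=cv2.cvtColor(c["img"],cv2.COLOR_RGB2HSV); m=((hsv[...,1]<70)&(hsv[...,2]>140)).astype(np.uint8)
    for k in cv2.findContours(cv2.morphologyEx(m,cv2.MORPH_OPEN,np.ones((5,5))),cv2.RETR_EXTERNAL,cv2.CHAIN_APPROX_NONE)[0]:
        if cv2.contourArea(k)>600: print(cv2.boundingRect(k),*planefit(c,cv2.convexHull(k),z))
E
python3 - <<'E'
from h import *
from workcell import imaging
c=imaging.read_camera("wrist");cv2.imwrite("pics/w1.png",c["img"][:,:,::-1])
discs(c,.014)
go((.461,.0415,.03),(.461,.0415,-.002))
E
```

```text
(237, 161, 75, 74) [0.46135754 0.04278182] 0.060380196798661065
(28, 116, 61, 59) [0.50349014 0.2052187 ] 0.04571164533374604
(366, 0, 57, 24) [ 0.60596984 -0.03817688] 0.04043589224704974
t 1.85 p [0.4602 0.0378 0.1496] w 0.826 gf 0.0 F [ 0.91 -0.93  0.51] turn [ 0.001  0.001 -0.003]
(0.461, 0.0415, 0.03) [ 0.0018 -0.0075  0.2391]
(0.461, 0.0415, -0.002) [ 0.0019 -0.0075  0.3031]
```

View pics/w1.png

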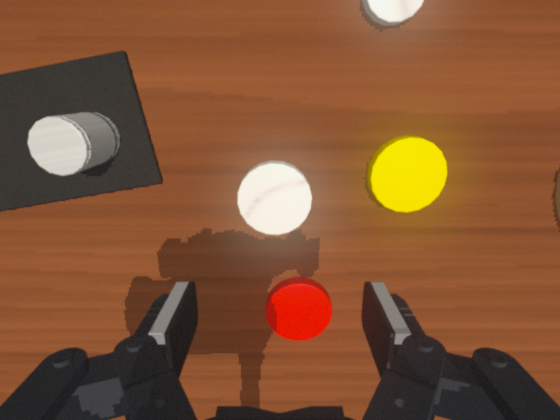

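The wrist view shows the wide disc at pixel (274,198), the left part of the mat with one cap at (60,145), and the red and yellow decoys clear of the finger line.

>>> step_arm:
  series:
    - {"x": 0.002,"y": -0.009,"z": 0.22,"ax": 0,"ay": 0,"az": -0.002,"grip": -0.65}
    - {"x": 0.002,"y": -0.009,"z": 0.22,"ax": 0,"ay": 0,"az": -0.002,"grip": -0.65}
    - {"x": 0.002,"y": -0.009,"z": 0.22,"ax": 0,"ay": 0,"az": -0.002,"grip": -0.65}
    - {"x": 0.002,"y": -0.009,"z": 0.22,"ax": 0,"ay": 0,"az": -0.002,"grip": -0.65}

```text
time: 2.25
tool_pos: [0.46, 0.0413, 0.0389]
tcp_rot: [3.141, -0.005, -0.006]
wrist_force: [-0.1, -0.3, -0.4]
width: 0.825
grip_force: 0.0
```

```bash
python3 - <<'E'
from h import *
go((.4614,.0425,-.002))
E
```

```text
t 2.25 p [0.46   0.0413 0.0389] w 0.825 gf 0.0 F [-0.11 -0.34 -0.42] turn [ 0.001  0.007 -0.006]
(0.4614, 0.0425, -0.002) [ 0.0031 -0.0024  0.0817]
```

>>> step_arm:
  series:
    - {"x": 0.003,"y": -0.002,"z": 0.04,"ax": 0,"ay": 0,"az": 0,"grip": -0.65}
    - {"x": 0.003,"y": -0.002,"z": 0.081,"ax": 0,"ay": 0,"az": 0,"grip": -0.65}
    - {"x": 0.003,"y": -0.002,"z": 0.081,"ax": 0,"ay": 0,"az": 0,"grip": -0.65}
    - {"x": 0.003,"y": -0.002,"z": 0.081,"ax": 0,"ay": 0,"az": 0,"grip": -0.2}
    - {"x": 0.003,"y": -0.002,"z": 0.081,"ax": 0,"ay": 0,"az": 0,"grip": 0}
    - {"x": 0.003,"y": -0.002,"z": 0.081,"ax": 0,"ay": 0,"az": 0,"grip": 0}
    - {"x": 0.003,"y": -0.002,"z": 0.081,"ax": 0,"ay": 0,"az": 0,"grip": 0}
  force: 40

```text
time: 2.95
tool_pos: [0.4652, 0.0431, 0.0019]
tcp_rot: [3.141, -0.002, 0.007]
wrist_force: [-1.6, -2.2, 7.6]
width: 0.683
grip_force: 43.5
```

```bash
python3 - <<'E'
from h import *
from workcell import imaging
c=imaging.read_camera("wrist");cv2.imwrite("pics/w2.png",c["img"][:,:,::-1])
go((.48,-.267,.1))
E
```

```text
t 3.0 p [0.4652 0.0431 0.0019] w 0.676 gf 43.5 F [-1.44 -1.17  7.99] turn [ 0.    -0.008 -0.003]
(0.48, -0.267, 0.1) [ 0.0314  0.6202 -0.196 ]
```

View pics/w2.png

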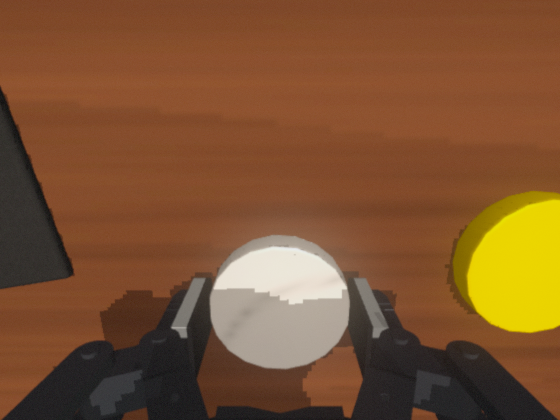

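The wide disc sits squarely between the pads, at about (280,300), with the opening at about 58 mm, so the grip is good. Next I lift it.

>>> step_arm:
  series:
    - {"x": 0,"y": 0,"z": -0.02,"ax": 0,"ay": 0,"az": 0,"grip": 0}
    - {"x": 0,"y": 0,"z": -0.08,"ax": 0,"ay": 0,"az": 0,"grip": 0}
    - {"x": 0,"y": 0,"z": -0.18,"ax": 0,"ay": 0,"az": 0,"grip": 0}
    - {"x": 0.03,"y": 0.62,"z": -0.2,"ax": 0,"ay": 0,"az": 0,"grip": 0}
    - {"x": 0.03,"y": 0.62,"z": -0.2,"ax": 0,"ay": 0,"az": 0,"grip": 0}
    - {"x": 0.03,"y": 0.62,"z": -0.2,"ax": 0,"ay": 0,"az": 0,"grip": 0}
    - {"x": 0.03,"y": 0.62,"z": -0.2,"ax": 0,"ay": 0,"az": 0,"grip": 0}
    - {"x": 0.03,"y": 0.62,"z": -0.2,"ax": 0,"ay": 0,"az": 0,"grip": 0}
    - {"x": 0.03,"y": 0.62,"z": -0.2,"ax": 0,"ay": 0,"az": 0,"grip": 0}
    - {"x": 0.03,"y": 0.62,"z": -0.2,"ax": 0,"ay": 0,"az": 0,"grip": 0}
    - {"x": 0.03,"y": 0.62,"z": -0.2,"ax": 0,"ay": 0,"az": 0,"grip": 0}
    - {"x": 0.03,"y": 0.62,"z": -0.2,"ax": 0,"ay": 0,"az": 0,"grip": 0}
  force: 50

```text
time: 4.2
tool_pos: [0.477, -0.2657, 0.0994]
tcp_rot: [-3.141, 0.003, 0.001]
wrist_force: [0.2, 0.7, -0.1]
width: 0.673
grip_force: 53.8
```

```bash
python3 - <<'E'
from h import *
from workcell import imaging,bot
c=imaging.read_camera("wrist");cv2.imwrite("pics/w3.png",c["img"][:,:,::-1])
s=bot.read_state();z=s["tool_pos"][2]
discs(c,z+.010)
hsv=cv2.cvtColor(c["img"],cv2.COLOR_RGB2HSV)
m=(hsv[...,0]>12)&(hsv[...,0]<28)&(hsv[...,2]>120)&(hsv[...,1]<190)
k=blob(cv2.morphologyEx(m.astype(np.uint8),cv2.MORPH_OPEN,np.ones((5,5))),(280,150));print("plate",planefit(c,k,.01),cv2.boundingRect(k))
c=imaging.read_camera("top");hsv=cv2.cvtColor(c["img"],cv2.COLOR_RGB2HSV);discs(c,z+.010)
go((.48,-.267,.02),(.48,-.267,.009))
E
```

```text
(211, 235, 138, 133) [ 0.47396306 -0.26569021] 0.061354736474204266
plate (array([ 0.46288244, -0.26605892]), np.float64(0.17419618819521707)) (164, 94, 236, 274)
(453, 285, 53, 59) [ 0.21122716 -0.56834325] 0.16141246432588222
(458, 190, 63, 58) [ 0.48737761 -0.6214724 ] 0.19369030804183648
(239, 101, 107, 18) [ 0.79929202 -0.04866248] 0.27963405534566377
(388, 99, 50, 20) [ 0.83253953 -0.41832222] 0.13888200128389247
(0, 68, 26, 257) [0.59287716 0.86278324] 0.7738861788384555
(171, 59, 389, 176) [ 0.70180466 -0.27823401] 1.1897588861256005
(28, 35, 35, 32) [1.03887816 0.70979233] 0.1320074907686991
(0, 35, 28, 32) [1.03808744 0.81509602] 0.12389625735083026
(64, 34, 35, 32) [1.03841003 0.59883097] 0.13482301649146886
(135, 33, 35, 32) [1.03776967 0.37792054] 0.14292911562626884
(100, 33, 35, 33) [1.03870338 0.4894878 ] 0.1305620276462107
(171, 32, 35, 32) [1.03430732 0.26373864] 0.13732745086351947
(242, 31, 35, 32) [1.03751798 0.04601374] 0.14338632563987871
(207, 31, 35, 33) [1.03643665 0.16190164] 0.14034991947310932
(313, 30, 35, 32) [ 1.03729859 -0.17207189] 0.1339494362102680
[... 920 characters left out ...]
0.1258108895991609
(382, 0, 35, 28) [ 1.14465112 -0.39172565] 0.1259476559205953
(347, 0, 35, 28) [ 1.14159872 -0.28193663] 0.12839440968645213
(312, 0, 35, 29) [ 1.14417058 -0.17260573] 0.13157333405084082
(277, 0, 34, 29) [ 1.14714385 -0.06508815] 0.13537087186446617
(242, 0, 34, 30) [1.1456972  0.04910743] 0.143121765581619
(207, 0, 34, 31) [1.14681836 0.15581238] 0.13619127867858893
(172, 0, 34, 31) [1.14755172 0.26886669] 0.14516947037510108
(137, 0, 34, 32) [1.14879617 0.38067277] 0.12996918570972718
t 4.3 p [ 0.477  -0.2649  0.0991] w 0.671 gf 53.8 F [-0.26  0.56 -1.36] turn [-0.002  0.001 -0.   ]
(0.48, -0.267, 0.02) [0.0061 0.0045 0.1581]
(0.48, -0.267, 0.009) [0.0061 0.0045 0.1801]
```

View pics/w3.png

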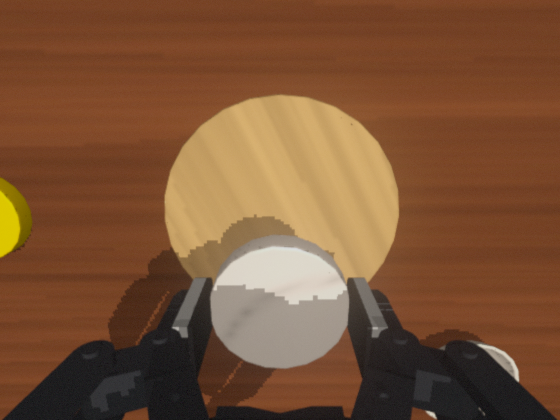

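The wide disc is held level at (280,300) above the plate, whose visible arc is centred near (282,210). Next I fit that arc.

```bash
python3 - <<'E'
from h import *
from workcell import imaging,bot
c=imaging.read_camera("wrist")
s=bot.read_state();z=s["tool_pos"][2]
for dz in (.010,.0125): discs(c,z+dz)
hsv=cv2.cvtColor(c["img"],cv2.COLOR_RGB2HSV)
m=(hsv[...,0]>12)&(hsv[...,0]<28)&(hsv[...,2]>120)&(hsv[...,1]<190)
k=blob(cv2.morphologyEx(m.astype(np.uint8),cv2.MORPH_OPEN,np.ones((5,5))),(280,150))
k=k[k[:,0,1]<225];print("plate",planefit(c,k,.01))
go((.48,-.267,.02),(.48,-.267,.012))
E
```

```text
(211, 235, 138, 133) [ 0.47426159 -0.26490663] 0.06153393011790557
(211, 235, 138, 133) [ 0.47587156 -0.26489997] 0.060371856782101836
plate (array([ 0.47959158, -0.26681674]), np.float64(0.15803564479777737))
t 4.35 p [ 0.4771 -0.2648  0.0991] w 0.672 gf 53.8 F [-0.12  0.13 -0.91] turn [-0.002  0.001  0.001]
(0.48, -0.267, 0.02) [0.0059 0.0046 0.1581]
(0.48, -0.267, 0.012) [0.0059 0.0046 0.1741]
```

>>> step_arm:
  series:
    - {"x": 0.0085,"y": 0.0043,"z": 0.08,"ax": 0,"ay": 0,"az": 0,"grip": 0}
    - {"x": 0.0085,"y": 0.0043,"z": 0.15,"ax": 0,"ay": 0,"az": 0,"grip": 0}
    - {"x": 0.0085,"y": 0.0043,"z": 0.165,"ax": 0,"ay": 0,"az": 0,"grip": 0}
    - {"x": 0.0085,"y": 0.0043,"z": 0.172,"ax": 0,"ay": 0,"az": 0,"grip": 0}
    - {"x": 0.0085,"y": 0.0043,"z": 0.174,"ax": 0,"ay": 0,"az": 0,"grip": 0}
    - {"x": 0.0085,"y": 0.0043,"z": 0.174,"ax": 0,"ay": 0,"az": 0,"grip": 0}
    - {"x": 0.0085,"y": 0.0043,"z": 0.174,"ax": 0,"ay": 0,"az": 0,"grip": 0}

```text
time: 5.05
tool_pos: [0.483, -0.2696, 0.0139]
tcp_rot: [3.14, -0.002, 0.004]
wrist_force: [-0.1, 0.7, -0.6]
width: 0.674
grip_force: 53.9
```

```bash
python3 - <<'E'
from h import *
from workcell import imaging
c=imaging.read_camera("wrist");discs(c,.024)
go()
E
```

```text
(212, 241, 136, 124) [ 0.47993099 -0.27007596] 0.05832594603004773
t 5.1 p [ 0.4828 -0.2695  0.0137] w 0.672 gf 53.9 F [-0.32  0.68 -0.42] turn [ 0.003 -0.005 -0.003]
```

>>> step_arm:
  series:
    - {"x": 0,"y": -0.0055,"z": 0,"ax": 0,"ay": 0,"az": 0,"grip": 0}
    - {"x": 0,"y": -0.0055,"z": 0.003,"ax": 0,"ay": 0,"az": 0,"grip": 0}
    - {"x": 0,"y": -0.0055,"z": 0.005,"ax": 0,"ay": 0,"az": 0,"grip": 0}
    - {"x": 0,"y": -0.0055,"z": 0.005,"ax": 0,"ay": 0,"az": 0,"grip": 0}

```text
time: 5.5
tool_pos: [0.4821, -0.2661, 0.0119]
tcp_rot: [-3.142, 0.003, -0.001]
wrist_force: [-3.8, 3.3, 13.9]
width: 0.674
grip_force: 55.5
```

```bash
python3 - <<'E'
from h import *
from workcell import imaging
c=imaging.read_camera("wrist");discs(c,.024)
go()
E
```

```text
(214, 243, 134, 115) [ 0.4808797  -0.26661751] 0.056243274123817785
t 5.55 p [ 0.4821 -0.2661  0.012 ] w 0.674 gf 55.5 F [-4.93  3.54 12.92] turn [-0.    -0.001 -0.003]
```

>>> step_arm:
  series:
    - {"x": 0,"y": 0,"z": -0.002,"ax": 0,"ay": 0,"az": 0,"grip": -0.5}
    - {"x": 0,"y": 0,"z": -0.002,"ax": 0,"ay": 0,"az": 0,"grip": -0.6}
    - {"x": 0,"y": 0,"z": -0.004,"ax": 0,"ay": 0,"az": 0,"grip": -0.65}
    - {"x": 0,"y": 0,"z": -0.1,"ax": 0,"ay": 0,"az": 0,"grip": -0.65}
    - {"x": 0,"y": 0,"z": -0.2,"ax": 0,"ay": 0,"az": 0,"grip": -0.5}
    - {"x": 0.24,"y": -0.45,"z": -0.25,"ax": 0,"ay": 0,"az": 0,"grip": -0.4}
    - {"x": 0.24,"y": -0.45,"z": -0.25,"ax": 0,"ay": 0,"az": 0,"grip": -0.4}
    - {"x": 0.24,"y": -0.45,"z": -0.25,"ax": 0,"ay": 0,"az": 0,"grip": -0.4}
    - {"x": 0.24,"y": -0.45,"z": -0.25,"ax": 0,"ay": 0,"az": 0,"grip": -0.4}
    - {"x": 0.24,"y": -0.45,"z": -0.25,"ax": 0,"ay": 0,"az": 0,"grip": -0.4}
    - {"x": 0.24,"y": -0.45,"z": -0.25,"ax": 0,"ay": 0,"az": 0,"grip": -0.4}
    - {"x": 0.24,"y": -0.45,"z": -0.25,"ax": 0,"ay": 0,"az": 0,"grip": -0.4}

```text
time: 6.75
tool_pos: [0.6025, -0.0398, 0.1345]
tcp_rot: [3.141, 0.003, -0.0]
wrist_force: [0.5, -0.3, 0.2]
width: 0.699
grip_force: 0.0
```

```bash
python3 - <<'E'
from h import *
from workcell import imaging
c=imaging.read_camera("wrist");discs(c,.014)
c=imaging.read_camera("top")
hsv=cv2.cvtColor(c["img"],cv2.COLOR_RGB2HSV)
k=blob((hsv[...,1]<70)&(hsv[...,2]>150),(365,224));print("wide on plate",planefit(c,k,.024))
k=blob((hsv[...,0]>12)&(hsv[...,0]<28)&(hsv[...,2]>140)&(hsv[...,1]<190),(335,240));print("plate",planefit(c,k,.01))
go((.6075,-.039,.03))
E
```

```text
(504, 314, 56, 66) [ 0.47534448 -0.27059308] 0.07051380491534828
(0, 296, 32, 34) [0.50756908 0.18484811] 0.03618116170256371
(251, 171, 55, 56) [ 0.60844111 -0.03893042] 0.04255948023354663
(11, 18, 33, 41) [0.71731167 0.1278443 ] 0.024271500250212744
wide on plate (array([ 0.47850035, -0.26714831]), np.float64(0.05768286403852947))
plate (array([ 0.47904466, -0.26805651]), np.float64(0.15648658546047736))
t 6.85 p [ 0.6011 -0.0419  0.134 ] w 0.705 gf 0.0 F [-0.62  0.52  0.21] turn [ 0.001  0.003 -0.003]
(0.6075, -0.039, 0.03) [ 0.0131 -0.0059  0.208 ]
```

>>> step_arm:
  series:
    - {"x": 0.013,"y": -0.005,"z": 0.1,"ax": 0,"ay": 0,"az": 0,"grip": -0.4}
    - {"x": 0.013,"y": -0.005,"z": 0.2,"ax": 0,"ay": 0,"az": 0,"grip": -0.4}
    - {"x": 0.013,"y": -0.005,"z": 0.2,"ax": 0,"ay": 0,"az": 0,"grip": -0.4}
    - {"x": 0.013,"y": -0.005,"z": 0.2,"ax": 0,"ay": 0,"az": 0,"grip": -0.4}

```text
time: 7.25
tool_pos: [0.6063, -0.0401, 0.0334]
tcp_rot: [-3.141, 0.006, 0.007]
wrist_force: [-0.2, -0.5, 0.5]
width: 0.697
grip_force: 0.0
```

```bash
python3 - <<'E'
from h import *
from workcell import imaging
c=imaging.read_camera("wrist");discs(c,.014)
go((.6084,-.039,.003))
E
```

```text
(236, 219, 84, 83) [ 0.60964494 -0.03892498] 0.04335668247091041
t 7.3 p [ 0.6087 -0.0401  0.0357] w 0.702 gf 0.0 F [ 0.83 -0.53  0.63] turn [ 0.    -0.001 -0.006]
(0.6084, -0.039, 0.003) [-0.0006 -0.0022  0.0654]
```

>>> step_arm:
  series:
    - {"x": 0.001,"y": -0.002,"z": 0.04,"ax": 0,"ay": 0,"az": 0,"grip": -0.4}
    - {"x": 0.001,"y": -0.002,"z": 0.062,"ax": 0,"ay": 0,"az": 0,"grip": -0.4}
    - {"x": 0.001,"y": -0.002,"z": 0.064,"ax": 0,"ay": 0,"az": 0,"grip": -0.4}
    - {"x": 0.001,"y": -0.002,"z": 0.064,"ax": 0,"ay": 0,"az": 0,"grip": 0}
    - {"x": 0.001,"y": -0.002,"z": 0.064,"ax": 0,"ay": 0,"az": 0,"grip": 0.3}
    - {"x": 0.001,"y": -0.002,"z": 0.064,"ax": 0,"ay": 0,"az": 0,"grip": 0.3}
    - {"x": 0.001,"y": -0.002,"z": 0.064,"ax": 0,"ay": 0,"az": 0,"grip": 0.3}
  force: 40

```text
time: 8.0
tool_pos: [0.6102, -0.038, 0.0044]
tcp_rot: [3.141, -0.002, 0.004]
wrist_force: [-1.4, -0.7, 6.6]
width: 0.462
grip_force: 40.7
```

```bash
python3 - <<'E'
from h import *
from workcell import imaging
c=imaging.read_camera("wrist");discs(c,.014)
go((.479,-.267,.11))
E
```

```text
(232, 249, 95, 96) [ 0.61059563 -0.03794495] 0.04355379159149683
t 8.05 p [ 0.6103 -0.038   0.0044] w 0.464 gf 40.7 F [-0.83 -0.92  6.54] turn [ 0.001 -0.005 -0.003]
(0.479, -0.267, 0.11) [-0.2614  0.4584 -0.2116]
```

>>> step_arm:
  series:
    - {"x": 0,"y": 0,"z": -0.02,"ax": 0,"ay": 0,"az": 0,"grip": 0.3}
    - {"x": 0,"y": 0,"z": -0.1,"ax": 0,"ay": 0,"az": 0,"grip": 0.3}
    - {"x": 0,"y": 0,"z": -0.19,"ax": 0,"ay": 0,"az": 0,"grip": 0.3}
    - {"x": -0.261,"y": 0.458,"z": -0.2,"ax": 0,"ay": 0,"az": 0,"grip": 0.3}
    - {"x": -0.261,"y": 0.458,"z": -0.2,"ax": 0,"ay": 0,"az": 0,"grip": 0.3}
    - {"x": -0.261,"y": 0.458,"z": -0.2,"ax": 0,"ay": 0,"az": 0,"grip": 0.3}
    - {"x": -0.261,"y": 0.458,"z": -0.2,"ax": 0,"ay": 0,"az": 0,"grip": 0.3}
    - {"x": -0.261,"y": 0.458,"z": -0.2,"ax": 0,"ay": 0,"az": 0,"grip": 0.3}
    - {"x": -0.261,"y": 0.458,"z": -0.2,"ax": 0,"ay": 0,"az": 0,"grip": 0.3}
    - {"x": -0.261,"y": 0.458,"z": -0.2,"ax": 0,"ay": 0,"az": 0,"grip": 0.3}
    - {"x": -0.261,"y": 0.458,"z": -0.2,"ax": 0,"ay": 0,"az": 0,"grip": 0.3}
  force: 50

```text
time: 9.15
tool_pos: [0.4784, -0.2661, 0.1029]
tcp_rot: [-3.141, 0.004, -0.001]
wrist_force: [-0.1, -0.5, -0.7]
width: 0.463
grip_force: 50.6
```

```bash
python3 - <<'E'
from h import *
from workcell import imaging,bot
c=imaging.read_camera("wrist");z=bot.read_state()["tool_pos"][2]
cv2.imwrite("pics/w4.png",c["img"][:,:,::-1])
discs(c,z+.010)
go((.479,-.267,.028))
E
```

```text
(458, 343, 57, 48) [ 0.43926468 -0.35518896] 0.033715036226475224
(233, 179, 93, 165) [ 0.49387325 -0.26694377] 0.06581448076088257
t 9.2 p [ 0.4787 -0.2656  0.1028] w 0.464 gf 50.6 F [-0.44 -0.08 -0.28] turn [-0.001 -0.001 -0.002]
(0.479, -0.267, 0.028) [0.0006 0.003  0.1496]
```

View pics/w4.png

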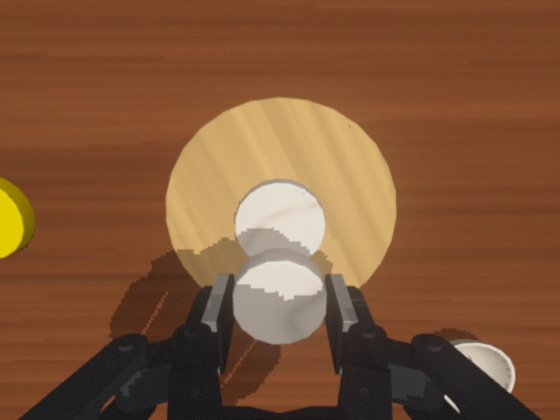

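The small disc is held at (280,297), and the wide disc on the plate is at about (280,220), partly hidden. I fit their free arcs separately.

```bash
python3 - <<'E'
from h import *
from workcell import imaging,bot
c=imaging.read_camera("wrist");z=bot.read_state()["tool_pos"][2]
hsv=cv2.cvtColor(c["img"],cv2.COLOR_RGB2HSV); m=(hsv[...,1]<70)&(hsv[...,2]>140)
k=blob(cv2.morphologyEx(m.astype(np.uint8),cv2.MORPH_OPEN,np.ones((5,5))),(280,300));v=k[:,0,1]
print("wide",planefit(c,k[v<228],.024),"small",planefit(c,k[v>290],z+.010))
m=(hsv[...,0]>12)&(hsv[...,0]<28)&(hsv[...,2]>120)&(hsv[...,1]<190)
k=blob(cv2.morphologyEx(m.astype(np.uint8),cv2.MORPH_OPEN,np.ones((5,5))),(280,150))
k=k[k[:,0,1]<225];print("plate",planefit(c,k,.01))
go()
E
```

```text
wide (array([ 0.48100554, -0.26605989]), np.float64(0.05729412665360023)) small (array([ 0.47659679, -0.26530408]), np.float64(0.03890164247180629))
plate (array([ 0.47947174, -0.26687242]), np.float64(0.15834726697462476))
t 9.25 p [ 0.4788 -0.2653  0.1027] w 0.456 gf 50.6 F [-0.05 -0.46 -1.38] turn [-0.001 -0.    -0.   ]
```

>>> step_arm:
  series:
    - {"x": 0.005,"y": 0.002,"z": 0.08,"ax": 0,"ay": 0,"az": 0,"grip": 0.3}
    - {"x": 0.005,"y": 0.002,"z": 0.12,"ax": 0,"ay": 0,"az": 0,"grip": 0.3}
    - {"x": 0.005,"y": 0.002,"z": 0.138,"ax": 0,"ay": 0,"az": 0,"grip": 0.3}
    - {"x": 0.005,"y": 0.002,"z": 0.14,"ax": 0,"ay": 0,"az": 0,"grip": 0.3}
    - {"x": 0.005,"y": 0.002,"z": 0.14,"ax": 0,"ay": 0,"az": 0,"grip": 0.3}
    - {"x": 0.005,"y": 0.002,"z": 0.14,"ax": 0,"ay": 0,"az": 0,"grip": 0.3}

```text
time: 9.85
tool_pos: [0.482, -0.2679, 0.0341]
tcp_rot: [3.14, -0.002, 0.003]
wrist_force: [-0.5, -0.7, -0.7]
width: 0.465
grip_force: 50.6
```

```bash
python3 - <<'E'
from h import *
from workcell import imaging
c=imaging.read_camera("wrist");go((.4797,-.2665,.028))
hsv=cv2.cvtColor(c["img"],cv2.COLOR_RGB2HSV); m=((hsv[...,1]<70)&(hsv[...,2]>140)).astype(np.uint8)
k=blob(m,(280,300));print(cv2.boundingRect(k),planefit(c,k[k[:,0,1]>295],.039))
E
```

```text
t 9.9 p [ 0.4819 -0.2681  0.0342] w 0.465 gf 50.6 F [ 0.13  0.55 -1.11] turn [ 0.003 -0.004 -0.002]
(0.4797, -0.2665, 0.028) [-0.0044 -0.0031  0.0123]
(215, 218, 123, 126) (array([ 0.47315774, -0.26304979]), np.float64(0.028626141074849173))
```

>>> step_arm:
  series:
    - {"x": -0.003,"y": -0.0035,"z": 0.002,"ax": 0,"ay": 0,"az": 0,"grip": 0.3}
    - {"x": -0.003,"y": -0.0035,"z": 0.006,"ax": 0,"ay": 0,"az": 0,"grip": 0.3}
    - {"x": -0.003,"y": -0.0035,"z": 0.01,"ax": 0,"ay": 0,"az": 0,"grip": 0.3}
    - {"x": -0.003,"y": -0.0035,"z": 0.012,"ax": 0,"ay": 0,"az": 0,"grip": 0.3}
    - {"x": -0.003,"y": -0.0035,"z": 0.012,"ax": 0,"ay": 0,"az": 0,"grip": 0.3}

```text
time: 10.4
tool_pos: [0.4793, -0.2659, 0.0285]
tcp_rot: [-3.142, 0.003, 0.0]
wrist_force: [-3.8, 3.3, 12.4]
width: 0.46
grip_force: 51.9
```

```bash
python3 - <<'E'
from h import *
from workcell import imaging
c=imaging.read_camera("wrist");go()
cv2.imwrite("pics/w5.png",c["img"][:,:,::-1])
E
```

```text
t 10.45 p [ 0.4793 -0.266   0.0284] w 0.462 gf 51.9 F [-4.2   2.32 11.04] turn [-0.     0.    -0.003]
```

View pics/w5.png

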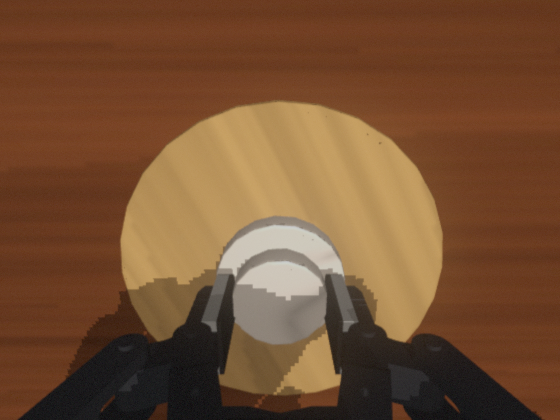

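The small disc is in contact on the wide one, at (280,300) against (280,280) for the taller view of the wide disc, so it looks centred. I release and rise to check.

>>> step_arm:
  series:
    - {"x": 0,"y": 0,"z": -0.001,"ax": 0,"ay": 0,"az": 0,"grip": 0}
    - {"x": 0,"y": 0,"z": -0.002,"ax": 0,"ay": 0,"az": 0,"grip": -0.2}
    - {"x": 0,"y": 0,"z": -0.004,"ax": 0,"ay": 0,"az": 0,"grip": -0.4}
    - {"x": 0,"y": 0,"z": -0.06,"ax": 0,"ay": 0,"az": 0,"grip": -0.4}
    - {"x": 0,"y": 0,"z": -0.16,"ax": 0,"ay": 0,"az": 0,"grip": -0.4}
    - {"x": -0.08,"y": 0,"z": -0.26,"ax": 0,"ay": 0,"az": 0,"grip": -0.4}
    - {"x": -0.08,"y": 0,"z": -0.26,"ax": 0,"ay": 0,"az": 0,"grip": -0.4}
    - {"x": -0.08,"y": 0,"z": -0.26,"ax": 0,"ay": 0,"az": 0,"grip": -0.4}

```text
time: 11.25
tool_pos: [0.4395, -0.2666, 0.1588]
tcp_rot: [3.139, -0.004, 0.006]
wrist_force: [0.5, -0.2, -0.2]
width: 0.7
grip_force: 0.0
```

```bash
python3 - <<'E'
from h import *
from workcell import imaging
c=imaging.read_camera("wrist");im=c["img"]
cv2.imwrite("pics/w6.png",cv2.resize(im[80:330,140:420,::-1],None,fx=2,fy=2))
hsv=cv2.cvtColor(im,cv2.COLOR_RGB2HSV)
k=blob((hsv[...,1]<70)&(hsv[...,2]>140),(280,200));print(cv2.boundingRect(k),planefit(c,k,.024))
m=(hsv[...,0]>12)&(hsv[...,0]<28)&(hsv[...,2]>120)&(hsv[...,1]<190)
k=blob(m,(230,180));print("plate",cv2.boundingRect(k),planefit(c,cv2.convexHull(k),.01))
go((.502,.313,.15))
E
```

```text
(240, 113, 78, 79) (array([ 0.47829293, -0.26606364]), np.float64(0.05867274769235706))
plate (179, 40, 214, 202) (array([ 0.47803183, -0.2715185 ]), np.float64(0.1660208668648211))
t 11.3 p [ 0.4391 -0.2659  0.1569] w 0.698 gf 0.0 F [-0.    0.9  -0.29] turn [ 0.001 -0.003 -0.005]
(0.502, 0.313, 0.15) [ 0.1229 -1.1582  0.0131]
```

View pics/w6.png

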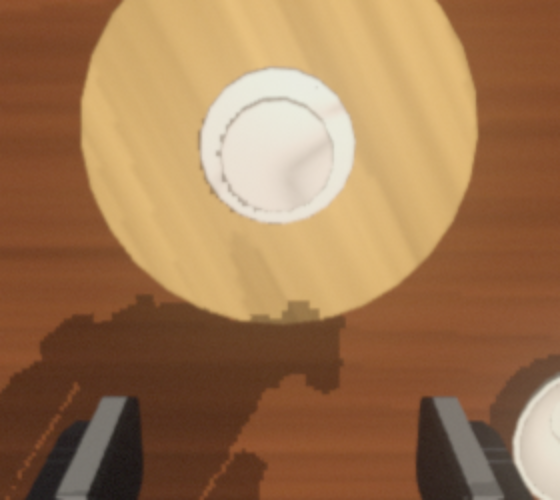

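The view shows both discs concentric within about 1 mm: the wide one at crop (278,145) and the small one at crop (277,155), a difference that is mostly parallax. I check that with rays before moving to the left cap.

```bash
python3 - <<'E'
from h import *
from workcell import imaging
c=imaging.read_camera("wrist")
print(ray(c,279,152.5,.024),ray(c,278.2,157.2,.038))
E
```

```text
[ 0.47877701 -0.26569476  0.024     ] [ 0.47756704 -0.26510472  0.038     ]
```

>>> step_arm:
  series:
    - {"x": 0.06,"y": -0.99,"z": -0.1,"ax": 0,"ay": 0,"az": 0,"grip": -0.4}
    - {"x": 0.06,"y": -0.99,"z": -0.1,"ax": 0,"ay": 0,"az": 0,"grip": -0.4}
    - {"x": 0.06,"y": -0.99,"z": -0.1,"ax": 0,"ay": 0,"az": 0,"grip": -0.4}
    - {"x": 0.06,"y": -0.99,"z": -0.1,"ax": 0,"ay": 0,"az": 0,"grip": -0.4}
    - {"x": 0.06,"y": -0.99,"z": -0.1,"ax": 0,"ay": 0,"az": 0,"grip": -0.4}
    - {"x": 0.06,"y": -0.99,"z": -0.1,"ax": 0,"ay": 0,"az": 0,"grip": -0.4}
    - {"x": 0.06,"y": -0.99,"z": -0.1,"ax": 0,"ay": 0,"az": 0,"grip": -0.4}
    - {"x": 0.06,"y": -0.99,"z": -0.1,"ax": 0,"ay": 0,"az": 0,"grip": -0.4}
    - {"x": 0.06,"y": -0.99,"z": -0.1,"ax": 0,"ay": 0,"az": 0,"grip": -0.4}
    - {"x": 0.06,"y": -0.99,"z": -0.1,"ax": 0,"ay": 0,"az": 0,"grip": -0.4}
    - {"x": 0.06,"y": -0.99,"z": -0.1,"ax": 0,"ay": 0,"az": 0,"grip": -0.4}

```text
time: 12.45
tool_pos: [0.4694, 0.2349, 0.2047]
tcp_rot: [-3.14, -0.007, 0.004]
wrist_force: [0.4, -0.4, 0.2]
width: 0.694
grip_force: 0.0
```

```bash
python3 - <<'E'
from h import *
from workcell import imaging
c=imaging.read_camera("wrist");im=c["img"]
cv2.imwrite("pics/w7.png",im[:,:,::-1]);discs(c,.058);go((.5,.3,.13))
E
```

```text
(358, 279, 31, 59) [0.35473279 0.17017773] 0.0759464793604565
(170, 279, 31, 59) [0.35808935 0.30863718] 0.0666638302020939
(153, 128, 57, 53) [0.50516962 0.31348015] 0.04344758664413762
(322, 121, 51, 53) [0.51100777 0.1823267 ] 0.041230135414699685
t 12.5 p [0.469  0.232  0.2042] w 0.702 gf 0.0 F [-0.53 -0.79 -0.13] turn [0.002 0.007 0.007]
(0.5, 0.3, 0.13) [ 0.063  -0.1359  0.148 ]
```

View pics/w7.png

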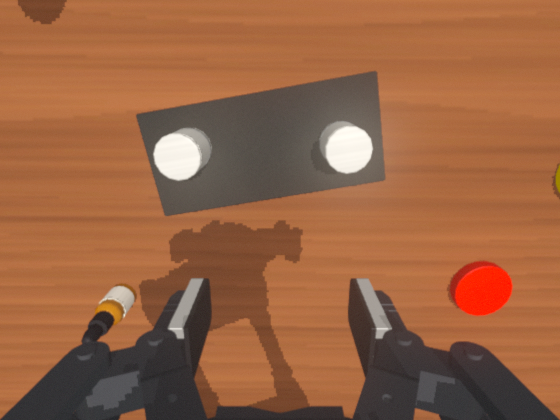

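The mat is tilted by about 10° in view. The left cap top is at (178,157), the right cap top at (349,149), and a dropper at (110,310) is clear of the approach.

```bash
python3 - <<'E'
from h import *
from workcell import imaging
c=imaging.read_camera("wrist")
print(ray(c,178,156.5,.058),ray(c,348.5,148.5,.058))
go((.503,.314,.11))
E
```

```text
[0.50243231 0.31268478 0.058     ] [0.5092345  0.17758947 0.058     ]
t 12.55 p [0.4688 0.2302 0.204 ] w 0.704 gf 0.0 F [-0.7  -0.47  0.66] turn [0.004 0.008 0.003]
(0.503, 0.314, 0.11) [ 0.0695 -0.1679  0.1873]
```

>>> step_arm:
  series:
    - {"x": 0.068,"y": -0.164,"z": 0.188,"ax": 0,"ay": 0.005,"az": 0.006,"grip": -0.4}
    - {"x": 0.068,"y": -0.164,"z": 0.188,"ax": 0,"ay": 0.005,"az": 0.006,"grip": -0.4}
    - {"x": 0.068,"y": -0.164,"z": 0.188,"ax": 0,"ay": 0.005,"az": 0.006,"grip": -0.4}
    - {"x": 0.068,"y": -0.164,"z": 0.188,"ax": 0,"ay": 0.005,"az": 0.006,"grip": -0.4}
    - {"x": 0.068,"y": -0.164,"z": 0.188,"ax": 0,"ay": 0.005,"az": 0.006,"grip": -0.4}

```text
time: 13.05
tool_pos: [0.5031, 0.3092, 0.1108]
tcp_rot: [3.139, -0.009, -0.002]
wrist_force: [-0.8, -0.2, 0.5]
width: 0.7
grip_force: 0.0
```

```bash
python3 - <<'E'
from h import *
from workcell import imaging
c=imaging.read_camera("wrist");im=c["img"]
discs(c,.058);go((.503,.314,.013))
hsv=cv2.cvtColor(im,cv2.COLOR_RGB2HSV);m=((hsv[...,1]<70)&(hsv[...,2]>200)).astype(np.uint8)
k=blob(m,(280,220));print(cv2.boundingRect(k),planefit(c,k,.058))
E
```

```text
(170, 279, 31, 59) [0.45449486 0.35637967] 0.046842171158923744
(358, 278, 32, 60) [0.45312192 0.26469792] 0.050097726993011474
(233, 191, 65, 81) [0.50863101 0.31701045] 0.04471616839626542
(448, 183, 86, 78) [0.51546344 0.18966963] 0.05137306935511602
t 13.1 p [0.5039 0.3094 0.1123] w 0.705 gf 0.0 F [0.3  0.22 0.03] turn [ 0.003 -0.003 -0.011]
(0.503, 0.314, 0.013) [-0.0022 -0.0094  0.1986]
(234, 210, 63, 57) (array([0.50519607, 0.31693088]), np.float64(0.03482851170682569))
```

>>> step_arm:
  series:
    - {"x": 0.001,"y": -0.0135,"z": 0.02,"ax": 0,"ay": 0,"az": -0.005,"grip": -0.4}
    - {"x": 0.001,"y": -0.0135,"z": 0.06,"ax": 0,"ay": 0,"az": -0.005,"grip": -0.4}
    - {"x": 0.001,"y": -0.0135,"z": 0.13,"ax": 0,"ay": 0,"az": -0.005,"grip": -0.4}
    - {"x": 0.001,"y": -0.0135,"z": 0.19,"ax": 0,"ay": 0,"az": -0.005,"grip": -0.4}
    - {"x": 0.001,"y": -0.0135,"z": 0.19,"ax": 0,"ay": 0,"az": -0.005,"grip": -0.4}
    - {"x": 0.001,"y": -0.0135,"z": 0.19,"ax": 0,"ay": 0,"az": -0.005,"grip": -0.1}
    - {"x": 0.001,"y": -0.0135,"z": 0.19,"ax": 0,"ay": 0,"az": -0.005,"grip": 0.1}
    - {"x": 0.001,"y": -0.0135,"z": 0.19,"ax": 0,"ay": 0,"az": -0.005,"grip": 0.3}
    - {"x": 0.001,"y": -0.0135,"z": 0.19,"ax": 0,"ay": 0,"az": -0.005,"grip": 0.4}
    - {"x": 0.001,"y": -0.0135,"z": 0.19,"ax": 0,"ay": 0,"az": -0.005,"grip": 0.4}
  force: 40

```text
time: 14.1
tool_pos: [0.5064, 0.3184, 0.0201]
tcp_rot: [-3.14, 0.003, -0.009]
wrist_force: [-0.5, -3.5, 6.1]
width: 0.434
grip_force: 40.7
```

```bash
python3 - <<'E'
from h import *
go()
E
```

```text
t 14.1 p [0.5064 0.3184 0.0201] w 0.434 gf 40.7 F [-0.51 -3.47  6.08] turn [-0.003 -0.011 -0.004]
```

>>> step_arm:
  series:
    - {"x": 0,"y": 0,"z": -0.02,"ax": 0,"ay": 0,"az": 0,"grip": 0.4}
    - {"x": 0,"y": 0,"z": -0.06,"ax": 0,"ay": 0,"az": 0,"grip": 0.4}
    - {"x": 0,"y": 0,"z": -0.11,"ax": 0,"ay": 0,"az": 0,"grip": 0.4}
    - {"x": 0,"y": 0,"z": -0.15,"ax": 0,"ay": 0,"az": 0,"grip": 0.4}
    - {"x": 0,"y": 0,"z": -0.15,"ax": 0,"ay": 0,"az": 0,"grip": 0.4}
    - {"x": 0,"y": 0,"z": -0.15,"ax": 0,"ay": 0,"az": 0,"grip": 0.4}
    - {"x": 0,"y": 0,"z": -0.15,"ax": 0,"ay": 0,"az": 0,"grip": 0.4}
    - {"x": 0,"y": 0,"z": -0.15,"ax": 0,"ay": 0,"az": 0,"grip": 0.4}
    - {"x": 0,"y": 0,"z": -0.15,"ax": 0,"ay": 0,"az": 0,"grip": 0.4}
    - {"x": 0,"y": 0,"z": -0.15,"ax": 0,"ay": 0,"az": 0,"grip": 0.4}
  force: 50

```text
time: 15.1
tool_pos: [0.5041, 0.3176, 0.0918]
tcp_rot: [3.141, -0.003, 0.002]
wrist_force: [-0.4, 0.3, -3.7]
width: 0.432
grip_force: 50.9
```

```bash
cat >> h.py <<'E'
def weigh(n=20):
    from workcell import bot,imaging
    F=[];q=[]
    for _ in range(n):
        c=imaging.read_camera("scene");s=bot.read_state();F.append(s["wrist_force"]);q.append(np.array(s["joint_torque"])[1:3])
    print("F",np.mean(F,0).round(2),"+-",np.std(F,0).round(2),"tau",np.mean(q,0).round(3),np.std(q,0).round(3));return c
E
python3 - <<'E'
from h import *
c=weigh();cv2.imwrite("pics/s1.png",cv2.resize(c["img"][150:290,290:490,::-1],None,fx=3,fy=3));go()
E
```

```text
F [ 0.01  0.02 -3.  ] +- [0.55 0.5  0.46] tau [-47.341 -33.669] [0.039 0.046]
t 16.1 p [0.5046 0.3179 0.0927] w 0.435 gf 50.9 F [-0.04 -0.43 -2.34] turn [-0.    -0.005 -0.004]
```

View pics/s1.png

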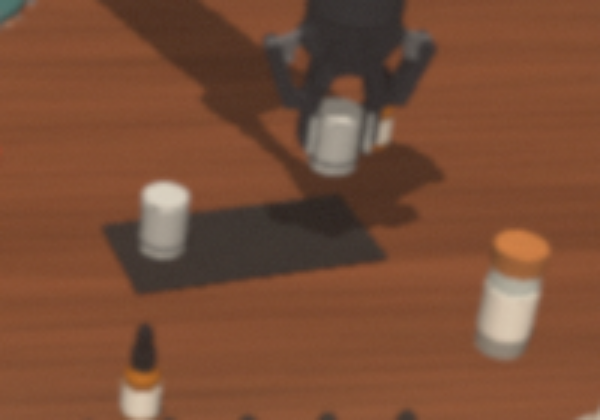

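The crop shows the left cap held upright, well clear of the mat, at (335,135), and the right cap standing at (165,220). The wrist force is 3.0 N, so the left cap is about 0.3 kg and looks like the heavy one. I set it back down.

>>> step_arm:
  series:
    - {"x": 0,"y": 0,"z": 0.05,"ax": 0,"ay": 0,"az": 0,"grip": 0.4}
    - {"x": 0,"y": 0,"z": 0.1,"ax": 0,"ay": 0,"az": 0,"grip": 0.4}
    - {"x": 0,"y": 0,"z": 0.13,"ax": 0,"ay": 0,"az": 0,"grip": 0.4}
    - {"x": 0,"y": 0,"z": 0.138,"ax": 0,"ay": 0,"az": 0,"grip": 0.4}
    - {"x": 0,"y": 0,"z": 0.142,"ax": 0,"ay": 0,"az": 0,"grip": 0.4}
    - {"x": 0,"y": 0,"z": 0.145,"ax": 0,"ay": 0,"az": 0,"grip": 0.4}
    - {"x": 0,"y": 0,"z": 0.145,"ax": 0,"ay": 0,"az": 0,"grip": 0.4}
    - {"x": 0,"y": 0,"z": 0.145,"ax": 0,"ay": 0,"az": 0,"grip": 0.4}

```text
time: 16.9
tool_pos: [0.5056, 0.3184, 0.0213]
tcp_rot: [-3.141, 0.003, -0.007]
wrist_force: [0.1, 0.1, -3.1]
width: 0.433
grip_force: 50.9
```

```bash
python3 - <<'E'
from h import *
go()
E
```

```text
t 16.9 p [0.5056 0.3184 0.0213] w 0.433 gf 50.9 F [ 0.08  0.13 -3.09] turn [-0.002 -0.008 -0.004]
```

Not yet in contact, so I lower it a little further.

>>> step_arm:
  series:
    - {"x": 0,"y": 0,"z": 0.002,"ax": 0,"ay": 0,"az": 0,"grip": 0.4}
    - {"x": 0,"y": 0,"z": 0.004,"ax": 0,"ay": 0,"az": 0,"grip": 0.4}
    - {"x": 0,"y": 0,"z": 0.005,"ax": 0,"ay": 0,"az": 0,"grip": 0.4}
    - {"x": 0,"y": 0,"z": 0.005,"ax": 0,"ay": 0,"az": 0,"grip": 0.4}

```text
time: 17.3
tool_pos: [0.5056, 0.3183, 0.0202]
tcp_rot: [-3.141, 0.003, -0.006]
wrist_force: [-3.9, -2.3, 10.0]
width: 0.431
grip_force: 52.1
```

```bash
python3 - <<'E'
from h import *
go()
E
```

```text
t 17.3 p [0.5056 0.3183 0.0202] w 0.431 gf 52.1 F [-3.91 -2.35 10.03] turn [-0.001 -0.007 -0.004]
```

>>> step_arm:
  series:
    - {"x": 0,"y": 0,"z": 0.003,"ax": 0,"ay": 0,"az": 0,"grip": 0.1}
    - {"x": 0,"y": 0,"z": 0.001,"ax": 0,"ay": 0,"az": 0,"grip": -0.2}
    - {"x": 0,"y": 0,"z": 0,"ax": 0,"ay": 0,"az": 0,"grip": -0.4}
    - {"x": 0,"y": 0,"z": -0.06,"ax": 0,"ay": 0,"az": 0,"grip": -0.4}
    - {"x": 0,"y": 0,"z": -0.15,"ax": 0,"ay": 0,"az": 0,"grip": -0.4}
    - {"x": 0,"y": 0,"z": -0.19,"ax": 0,"ay": 0,"az": 0,"grip": -0.4}
    - {"x": 0.008,"y": 0.274,"z": -0.19,"ax": 0,"ay": 0,"az": 0,"grip": -0.4}
    - {"x": 0.008,"y": 0.274,"z": -0.19,"ax": 0,"ay": 0,"az": 0,"grip": -0.4}
    - {"x": 0.008,"y": 0.274,"z": -0.19,"ax": 0,"ay": 0,"az": 0,"grip": -0.4}
    - {"x": 0.008,"y": 0.274,"z": -0.19,"ax": 0,"ay": 0,"az": 0,"grip": -0.4}
    - {"x": 0.008,"y": 0.274,"z": -0.19,"ax": 0,"ay": 0,"az": 0,"grip": -0.4}

```text
time: 18.4
tool_pos: [0.5086, 0.1804, 0.1129]
tcp_rot: [-3.141, 0.007, -0.005]
wrist_force: [0.5, 0.1, 0.6]
width: 0.699
grip_force: 0.0
```

```bash
python3 - <<'E'
from h import *
from workcell import imaging
c=imaging.read_camera("wrist");im=c["img"]
discs(c,.058)
hsv=cv2.cvtColor(im,cv2.COLOR_RGB2HSV);m=((hsv[...,1]<70)&(hsv[...,2]>200)).astype(np.uint8)
k=blob(m,(280,220));print(cv2.boundingRect(k),planefit(c,k,.058))
c=imaging.read_camera("top");hsv=cv2.cvtColor(c["img"],cv2.COLOR_RGB2HSV)
k=blob((hsv[...,1]<60)&(hsv[...,2]>150),(175,222));print("left",planefit(c,k,.058),cv2.boundingRect(k))
go((.51,.181,.0205))
E
```

```text
(170, 279, 31, 59) [0.4583164  0.22816631] 0.04728629232316488
(358, 278, 32, 60) [0.45780543 0.13518065] 0.04992047830142471
(17, 202, 94, 78) [0.50920267 0.30739446] 0.05570817088847132
(248, 189, 64, 80) [0.51472735 0.18044722] 0.04481347981871819
(249, 208, 63, 59) (array([0.51049617, 0.18049564]), np.float64(0.03636557426464393))
left (array([0.50565076, 0.30856164]), np.float64(0.042071164613304485)) (168, 213, 18, 15)
t 18.5 p [0.5086 0.1817 0.1129] w 0.701 gf 0.0 F [ 0.37 -0.64  0.17] turn [-0.001 -0.006 -0.004]
(0.51, 0.181, 0.0205) [0.0023 0.0015 0.1848]
```

>>> step_arm:
  series:
    - {"x": 0.002,"y": 0,"z": 0.06,"ax": 0,"ay": 0,"az": 0,"grip": -0.4}
    - {"x": 0.002,"y": 0,"z": 0.13,"ax": 0,"ay": 0,"az": 0,"grip": -0.4}
    - {"x": 0.002,"y": 0,"z": 0.185,"ax": 0,"ay": 0,"az": 0,"grip": -0.4}
    - {"x": 0.002,"y": 0,"z": 0.185,"ax": 0,"ay": 0,"az": 0,"grip": -0.4}
    - {"x": 0.002,"y": 0,"z": 0.185,"ax": 0,"ay": 0,"az": 0,"grip": -0.1}
    - {"x": 0.002,"y": 0,"z": 0.185,"ax": 0,"ay": 0,"az": 0,"grip": 0.1}
    - {"x": 0.002,"y": 0,"z": 0.185,"ax": 0,"ay": 0,"az": 0,"grip": 0.3}
    - {"x": 0.002,"y": 0,"z": 0.185,"ax": 0,"ay": 0,"az": 0,"grip": 0.4}
    - {"x": 0.002,"y": 0,"z": 0.185,"ax": 0,"ay": 0,"az": 0,"grip": 0.4}
  force: 40

```text
time: 19.4
tool_pos: [0.5111, 0.1817, 0.022]
tcp_rot: [-3.14, 0.004, -0.009]
wrist_force: [-1.8, 1.8, 6.4]
width: 0.44
grip_force: 40.7
```

```bash
python3 - <<'E'
from h import *
go()
E
```

```text
t 19.4 p [0.5111 0.1817 0.022 ] w 0.44 gf 40.7 F [-1.77  1.83  6.42] turn [-0.003 -0.011 -0.004]
```

>>> step_arm:
  series:
    - {"x": 0,"y": 0,"z": -0.02,"ax": 0,"ay": 0,"az": 0,"grip": 0.4}
    - {"x": 0,"y": 0,"z": -0.06,"ax": 0,"ay": 0,"az": 0,"grip": 0.4}
    - {"x": 0,"y": 0,"z": -0.11,"ax": 0,"ay": 0,"az": 0,"grip": 0.4}
    - {"x": 0,"y": 0,"z": -0.15,"ax": 0,"ay": 0,"az": 0,"grip": 0.4}
    - {"x": 0,"y": 0,"z": -0.15,"ax": 0,"ay": 0,"az": 0,"grip": 0.4}
    - {"x": 0,"y": 0,"z": -0.15,"ax": 0,"ay": 0,"az": 0,"grip": 0.4}
    - {"x": 0,"y": 0,"z": -0.15,"ax": 0,"ay": 0,"az": 0,"grip": 0.4}
    - {"x": 0,"y": 0,"z": -0.15,"ax": 0,"ay": 0,"az": 0,"grip": 0.4}
  force: 50

```text
time: 20.2
tool_pos: [0.508, 0.1804, 0.0936]
tcp_rot: [3.141, -0.003, -0.0]
wrist_force: [0.4, -0.0, -2.0]
width: 0.435
grip_force: 50.1
```

```bash
python3 - <<'E'
from h import *
c=weigh();go()
hsv=cv2.cvtColor(c["img"],cv2.COLOR_RGB2HSV);k=blob((hsv[...,1]<80)&(hsv[...,2]>120),(398,218));print("left scene",cv2.boundingRect(k))
E
```

```text
F [-0.06 -0.23 -1.01] +- [0.54 0.44 0.47] tau [-40.16  -32.405] [0.07  0.049]
t 21.2 p [0.5093 0.1809 0.0952] w 0.432 gf 50.1 F [-0.41  0.55 -0.85] turn [-0.    -0.005 -0.004]
left scene (391, 207, 17, 26)
```

Right is 1.0 N, so the left cap (3.0 N) is the heavier. I set the right one back upright.

>>> step_arm:
  series:
    - {"x": 0,"y": 0,"z": 0.05,"ax": 0,"ay": 0,"az": 0,"grip": 0.4}
    - {"x": 0,"y": 0,"z": 0.1,"ax": 0,"ay": 0,"az": 0,"grip": 0.4}
    - {"x": 0,"y": 0,"z": 0.13,"ax": 0,"ay": 0,"az": 0,"grip": 0.4}
    - {"x": 0,"y": 0,"z": 0.138,"ax": 0,"ay": 0,"az": 0,"grip": 0.4}
    - {"x": 0,"y": 0,"z": 0.143,"ax": 0,"ay": 0,"az": 0,"grip": 0.4}
    - {"x": 0,"y": 0,"z": 0.147,"ax": 0,"ay": 0,"az": 0,"grip": 0.4}
    - {"x": 0,"y": 0,"z": 0.149,"ax": 0,"ay": 0,"az": 0,"grip": 0.4}
    - {"x": 0,"y": 0,"z": 0.149,"ax": 0,"ay": 0,"az": 0,"grip": 0.4}

```text
time: 22.0
tool_pos: [0.5105, 0.1812, 0.0221]
tcp_rot: [-3.141, 0.003, -0.007]
wrist_force: [-1.6, -0.2, 3.8]
width: 0.44
grip_force: 50.5
```

```bash
python3 - <<'E'
from h import *
go()
E
```

```text
t 22.0 p [0.5105 0.1812 0.0221] w 0.44 gf 50.5 F [-1.62 -0.19  3.8 ] turn [-0.001 -0.008 -0.004]
```

>>> step_arm:
  series:
    - {"x": 0,"y": 0,"z": 0.001,"ax": 0,"ay": 0,"az": 0,"grip": 0.1}
    - {"x": 0,"y": 0,"z": 0.001,"ax": 0,"ay": 0,"az": 0,"grip": -0.2}
    - {"x": 0,"y": 0,"z": 0,"ax": 0,"ay": 0,"az": 0,"grip": -0.4}
    - {"x": 0,"y": 0,"z": -0.06,"ax": 0,"ay": 0,"az": 0,"grip": -0.4}
    - {"x": 0,"y": 0,"z": -0.15,"ax": 0,"ay": 0,"az": 0,"grip": -0.4}
    - {"x": 0,"y": 0,"z": -0.19,"ax": 0,"ay": 0,"az": 0,"grip": -0.4}
    - {"x": -0.01,"y": -0.274,"z": -0.19,"ax": 0,"ay": 0,"az": 0,"grip": -0.4}
    - {"x": -0.01,"y": -0.274,"z": -0.19,"ax": 0,"ay": 0,"az": 0,"grip": -0.4}
    - {"x": -0.01,"y": -0.274,"z": -0.19,"ax": 0,"ay": 0,"az": 0,"grip": -0.4}
    - {"x": -0.01,"y": -0.274,"z": -0.19,"ax": 0,"ay": 0,"az": 0,"grip": -0.4}
    - {"x": -0.01,"y": -0.274,"z": -0.19,"ax": 0,"ay": 0,"az": 0,"grip": -0.4}

```text
time: 23.1
tool_pos: [0.5042, 0.3185, 0.1154]
tcp_rot: [3.141, 0.0, 0.004]
wrist_force: [-0.7, 0.6, -0.5]
width: 0.702
grip_force: 0.0
```

```bash
python3 - <<'E'
from h import *
from workcell import imaging
c=imaging.read_camera("wrist");im=c["img"]
hsv=cv2.cvtColor(im,cv2.COLOR_RGB2HSV);m=((hsv[...,1]<70)&(hsv[...,2]>200)).astype(np.uint8)
k=blob(m,(270,225));print(cv2.boundingRect(k),planefit(c,k,.058))
c=imaging.read_camera("scene");hsv=cv2.cvtColor(c["img"],cv2.COLOR_RGB2HSV)
for p in ((398,218),(345,222)): print(cv2.boundingRect(blob((hsv[...,1]<80)&(hsv[...,2]>120),p)))
go((.5056,.3183,.0205))
E
```

```text
(249, 210, 62, 56) (array([0.50439765, 0.31834145]), np.float64(0.03533665142820362))
(391, 208, 17, 25)
(337, 210, 17, 26)
t 23.2 p [0.5042 0.3169 0.1152] w 0.699 gf 0.0 F [ 0.31 -0.35  0.58] turn [ 0.002 -0.003 -0.004]
(0.5056, 0.3183, 0.0205) [ 0.0025 -0.0029  0.1894]
```

Both caps stand upright. I take the left one again.

>>> step_arm:
  series:
    - {"x": 0.002,"y": -0.002,"z": 0.06,"ax": 0,"ay": 0,"az": 0,"grip": -0.4}
    - {"x": 0.002,"y": -0.002,"z": 0.13,"ax": 0,"ay": 0,"az": 0,"grip": -0.4}
    - {"x": 0.002,"y": -0.002,"z": 0.188,"ax": 0,"ay": 0,"az": 0,"grip": -0.4}
    - {"x": 0.002,"y": -0.002,"z": 0.188,"ax": 0,"ay": 0,"az": 0,"grip": -0.4}
    - {"x": 0.002,"y": -0.002,"z": 0.188,"ax": 0,"ay": 0,"az": 0,"grip": -0.1}
    - {"x": 0.002,"y": -0.002,"z": 0.188,"ax": 0,"ay": 0,"az": 0,"grip": 0.1}
    - {"x": 0.002,"y": -0.002,"z": 0.188,"ax": 0,"ay": 0,"az": 0,"grip": 0.3}
    - {"x": 0.002,"y": -0.002,"z": 0.188,"ax": 0,"ay": 0,"az": 0,"grip": 0.4}
    - {"x": 0.002,"y": -0.002,"z": 0.188,"ax": 0,"ay": 0,"az": 0,"grip": 0.4}
    - {"x": 0.002,"y": -0.002,"z": 0.188,"ax": 0,"ay": 0,"az": 0,"grip": 0.4}
  force: 50

```text
time: 24.2
tool_pos: [0.5073, 0.3191, 0.0238]
tcp_rot: [-3.141, 0.003, -0.009]
wrist_force: [-0.2, -4.3, 6.2]
width: 0.434
grip_force: 50.9
```

```bash
python3 - <<'E'
from h import *
go((.479,-.266,.18))
E
```

```text
t 24.2 p [0.5073 0.3191 0.0238] w 0.434 gf 50.9 F [-0.23 -4.32  6.21] turn [-0.001 -0.011 -0.003]
(0.479, -0.266, 0.18) [-0.0528  1.1701 -0.3135]
```

>>> step_arm:
  series:
    - {"x": 0,"y": 0,"z": -0.02,"ax": 0,"ay": 0,"az": 0,"grip": 0.4}
    - {"x": 0,"y": 0,"z": -0.07,"ax": 0,"ay": 0,"az": 0,"grip": 0.4}
    - {"x": 0,"y": 0,"z": -0.14,"ax": 0,"ay": 0,"az": 0,"grip": 0.4}
    - {"x": 0,"y": 0,"z": -0.22,"ax": 0,"ay": 0,"az": 0,"grip": 0.4}
    - {"x": 0,"y": 0,"z": -0.28,"ax": 0,"ay": 0,"az": 0,"grip": 0.4}
    - {"x": 0,"y": 0.05,"z": -0.3,"ax": 0,"ay": 0,"az": 0,"grip": 0.4}
    - {"x": -0.01,"y": 0.12,"z": -0.3,"ax": 0,"ay": 0,"az": 0,"grip": 0.4}
    - {"x": -0.02,"y": 0.2,"z": -0.3,"ax": 0,"ay": 0,"az": 0,"grip": 0.4}
    - {"x": -0.02,"y": 0.28,"z": -0.3,"ax": 0,"ay": 0,"az": 0,"grip": 0.4}
    - {"x": -0.03,"y": 0.36,"z": -0.3,"ax": 0,"ay": 0,"az": 0,"grip": 0.4}
    - {"x": -0.03,"y": 0.44,"z": -0.3,"ax": 0,"ay": 0,"az": 0,"grip": 0.4}
    - {"x": -0.03,"y": 0.5,"z": -0.3,"ax": 0,"ay": 0,"az": 0,"grip": 0.4}
  force: 65

```text
time: 25.4
tool_pos: [0.489, 0.0673, 0.1717]
tcp_rot: [-3.141, 0.004, -0.004]
wrist_force: [0.2, -0.3, -2.7]
width: 0.43
grip_force: 65.8
```

```bash
python3 - <<'E'
from h import *
go((.479,-.266,.15))
E
```

```text
t 25.4 p [0.489  0.0673 0.1717] w 0.43 gf 65.8 F [ 0.23 -0.29 -2.68] turn [-0.    -0.005 -0.005]
(0.479, -0.266, 0.15) [-0.0184  0.6667  0.0433]
```

>>> step_arm:
  series:
    - {"x": -0.002,"y": 0.07,"z": 0,"ax": 0,"ay": 0,"az": 0,"grip": 0.4}
    - {"x": -0.004,"y": 0.15,"z": 0,"ax": 0,"ay": 0,"az": 0,"grip": 0.4}
    - {"x": -0.006,"y": 0.23,"z": 0,"ax": 0,"ay": 0,"az": 0,"grip": 0.4}
    - {"x": -0.008,"y": 0.31,"z": 0,"ax": 0,"ay": 0,"az": 0,"grip": 0.4}
    - {"x": -0.01,"y": 0.39,"z": 0,"ax": 0,"ay": 0,"az": 0,"grip": 0.4}
    - {"x": -0.012,"y": 0.47,"z": 0,"ax": 0,"ay": 0,"az": 0,"grip": 0.4}
    - {"x": -0.014,"y": 0.55,"z": 0,"ax": 0,"ay": 0,"az": 0,"grip": 0.4}
    - {"x": -0.018,"y": 0.61,"z": 0,"ax": 0,"ay": 0,"az": 0,"grip": 0.4}
    - {"x": -0.018,"y": 0.65,"z": 0.02,"ax": 0,"ay": 0,"az": 0,"grip": 0.4}
    - {"x": -0.018,"y": 0.664,"z": 0.04,"ax": 0,"ay": 0,"az": 0,"grip": 0.4}
    - {"x": -0.018,"y": 0.664,"z": 0.043,"ax": 0,"ay": 0,"az": 0,"grip": 0.4}
    - {"x": -0.018,"y": 0.664,"z": 0.043,"ax": 0,"ay": 0,"az": 0,"grip": 0.4}

```text
time: 26.6
tool_pos: [0.4795, -0.2615, 0.1491]
tcp_rot: [-3.139, 0.003, -0.001]
wrist_force: [-0.5, -0.1, -2.9]
width: 0.429
grip_force: 66.3
```

```bash
python3 - <<'E'
from h import *
go((.479,-.266,.106))
E
```

```text
t 26.6 p [ 0.4795 -0.2615  0.1491] w 0.429 gf 66.3 F [-0.47 -0.15 -2.9 ] turn [-0.004 -0.001 -0.004]
(0.479, -0.266, 0.106) [-0.001   0.0092  0.0861]
```

>>> step_arm:
  series:
    - {"x": 0,"y": 0.005,"z": 0.04,"ax": 0,"ay": 0,"az": 0,"grip": 0.4}
    - {"x": 0,"y": 0.005,"z": 0.07,"ax": 0,"ay": 0,"az": 0,"grip": 0.4}
    - {"x": 0,"y": 0.005,"z": 0.085,"ax": 0,"ay": 0,"az": 0,"grip": 0.4}
    - {"x": 0,"y": 0.005,"z": 0.085,"ax": 0,"ay": 0,"az": 0,"grip": 0.4}
    - {"x": 0,"y": 0.005,"z": 0.085,"ax": 0,"ay": 0,"az": 0,"grip": 0.4}
    - {"x": 0,"y": 0.005,"z": 0.085,"ax": 0,"ay": 0,"az": 0,"grip": 0.4}
    - {"x": 0,"y": 0.005,"z": 0.085,"ax": 0,"ay": 0,"az": 0,"grip": 0.4}

```text
time: 27.3
tool_pos: [0.481, -0.2659, 0.1086]
tcp_rot: [3.141, -0.003, 0.006]
wrist_force: [-0.9, 0.1, -3.0]
width: 0.434
grip_force: 66.2
```

```bash
python3 - <<'E'
from h import *
c=weigh(6);go((.479,-.266,.106))
hsv=cv2.cvtColor(c["img"],cv2.COLOR_RGB2HSV);m=(hsv[...,1]<80)&(hsv[...,2]>120)
print("right cap",cv2.boundingRect(blob(m,(345,222))),"plinth",cv2.boundingRect(blob(m,(167,226))))
E
```

```text
F [-0.17  0.36 -3.4 ] +- [0.32 0.74 0.65] tau [-41.841 -33.984] [0.047 0.03 ]
t 27.6 p [ 0.4804 -0.2656  0.1078] w 0.43 gf 66.2 F [-0.36  0.5  -3.28] turn [ 0.    -0.005 -0.004]
(0.479, -0.266, 0.106) [-0.0028  0.0007  0.0036]
right cap (337, 210, 17, 26) plinth (155, 216, 25, 19)
```

```bash
python3 -c "
from workcell import bot
print(bot.finish_job())"
```

```text
the job is handed in; nothing more can be done
None
```

The plinth is built and the job is handed in: the left cap is the heavier (3.0 N against 1.0 N by feel) and is held upright about 5 cm above the middle of the plinth, with the lighter right cap standing on the mat.

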